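# Shift a quartz sample cell between deep pockets with sprung tongs

## Robot

A 6-joint arm with a two-finger parallel gripper is mounted at the origin on a cart in front of the work surface, level with it; the furniture and walls round the work are solid. World frame = base frame: x ahead of the robot, y to its left, z up, the work surface at z = 0. Lengths are in m, angles in degrees, forces in N, time in s.
With the tool pointing down it reaches from about 0.275 to 0.75 m from the base axis. Payload 10.2 kg.
Tool frame: the origin (TCP) lies midway between the tips of the shut fingers; the grasp point (between the pads) lies 19 mm behind it; z points along the fingers, y is the line along which they close (so a half turn about z gives the same grasp; the last joint's range is limited). The gripper opens to 85 mm and grips with 20 to 120 N. Pads are 22 mm wide; open, the fingers measure 114 mm over their backs; the gripper's body (76 mm by 85 mm) begins 54 mm behind the grasp point. The pads swing forward as they close: fully open they stand 13 mm farther back than shut.
Start: joints at [55.783, 17.928, 85.812, -0, 76.261, -12.8], TCP at [0.192, 0.489, 0.231] pointing down, gripper open.
Joint ranges: [-168.41, 168.41], [-55.51, 124.54], [10.69, 146.95], [-70.63, 250.63], [1, 178], [-165.06, 165.06]. Speed limits (degrees/s): [136.94, 136.94, 172.46, 180, 180, 180].

## Interface

Orientations are given as [roll, pitch, yaw] about the fixed x, y, z axes, in that order (R = Rz(yaw) Ry(pitch) Rx(roll)).
In Python, from station import ctrl gives the robot as it stands.
- The arm moves only by the tool arm_command, never from a script. Its argument "commands" is one flat list of numbers, 5 for each row, row after row: the gripper command: -1 is shut, 1 is fully open, values between are in proportion, then the shift along the tool's x, y, z as a fraction of full scale, then the turn about the tool's z as a fraction of full scale. In form: [jaw, x, y, z, spin, jaw, x, y, z, spin, ...]. A call has 1 to 10 rows; each row shifts and turns the commanded pose from where the row before left it, along the tool's axes as they then stand; what a row does not reach is not made up. Full scale, the value 1, is 0.03 m for a shift and 180 degrees for a turn. A row lasts 1/8 s, in which the tool goes at most 62.5 mm and 10.7 degrees, less where a joint would pass 70% of its speed; a pose out of reach is approached as far as the arm can. A call with a number of a shift or a turn outside -1 to 1 is refused whole. A call with a gripper value outside its range is refused whole. The fingers move at their own pace and stop on an object; "grip_force" is the grip in N (left out, the last holds). Time passes only in rows, so rows that do not move let the fingers close. It gives the time, the measured TCP pose, the force, the opening and the grip force at its end, in the units of the state.
- ctrl.get_obs(): the state, without advancing time (a new reading comes with each control period).
- ctrl.read_camera(name): name is "side" or "top" or "wrist"; returns a dict with "frame" (384x512x3 uint8, red, green, blue), "depth" (384x512 float32, m along the optical axis (not along the pixel's ray), 0 where there is no reading), "vertical_fov" (degrees; the focal length in pixels is half the picture's height over the tangent of half this angle, whatever the lens; pixels are square), "cx", "cy" (the principal point, pixels), "world_from_camera" (4x4, takes a point from camera to world coordinates); the wrist camera has in their place "mount" (4x4, takes a point from camera to tool coordinates, whose origin is the TCP and whose axes are the flange's). Camera axes: x right, y down, z forward; pixel columns grow to the right and rows downward; lengths in m; the calibration is good to about 2 mm. The wrist camera is an equidistant fisheye: a pixel r from the principal point sees the ray r / f radians off the axis. A picture is of the moment at which its call begins: read the wrist's pose just before it.
- ctrl.sign_off(): hands the job in; it is judged then, once.
The state is a dict: "t": time; "joint_pos": joint angles; "joint_vel": joint speeds; "tau": joint torques, N m; "ee_pos": TCP position; "orientation": TCP orientation; "ft_force": force on the tool from outside, world axes, zero at the start; "ft_torque": the same for the moment, N m; "width": finger opening in m; "gripper_force": force on a finger pad.
Only numpy, scipy, OpenCV 4.12 (cv2) and the standard library are available. Lean on these libraries where they do the work, as an engineer would, in place of code of your own. Each camera call takes 0.05 s, during which the arm holds its last target. There are 200 camera calls.

## Task

Take the sprung tongs from their stand, reach down into the waiting pocket of the cell block (the one at the end with the brass water nipples), squeeze them shut round the neck of the stoppered sample cell and lift it out. Push the cell down into the measuring pocket (the one with the black lens tubes) until it stands on the floor and the spring ball has snapped out over its shoulder, then put the tongs back upright in their stand. The cell is quartz: touch it only with the tongs, squeeze and press it gently, and leave the cup, marker and forceps alone.

Things in the scene. Friction and masses are not known exactly. Their poses are not given: they have to be found in the camera images.
- cell: Quartz cell, 25 g: clear body 12.5 mm square, 32 mm high, flat shoulder, then a white stopper: square neck 7 mm wide from 32 to 40.5 mm height, round head 11 mm wide from 40.5 to 46.5 mm. Origin: centre of its underside, z up, x and y square to its sides, as the block's at the start. It starts in the waiting pocket, neck 31.5 to 40 mm below the rim. Over 45 N from the tongs (both jaws together) chips it.
- block: Fixed aluminium block 44 x 114 mm, 86 mm high, base plate 60 x 128 mm. Origin: centre of the underside, z up, y along its two pockets (y = -29 mm waiting, brass nipples at that end; y = +29 mm measuring, black lens tubes front and back). Each is a slot 15 mm wide in x; in y 37 mm wide down to 40 mm height, below that a seat 15 mm wide. Lead-in bevels: 3 mm at the rim, 4 mm at the seat.
- wait_mouth (a point): Centre of the waiting pocket at the height of its rim, axes as the block's; its floor is 72 mm lower. In the +x wall of each pocket a spring ball 10 mm wide stands 3.5 mm out into the slot just over the shoulder of a seated cell and holds it down. A cell is pulled up past it, or pushed down past it, with 4 to 10 N.
- meas_mouth (a point): Centre of the measuring pocket at the height of its rim, axes as the block's. Its floor, with its ball, is set for the light beam and is not measured: anywhere from 58 to 78 mm below the rim. Push the cell past the ball until the floor is felt as a steep rise of force, beyond 10 N; over 30 N between cell and block chips the cell.
- tongs: Sprung steel scissor tongs, 100 g, upright in the stand. Origin on the pivot, z up to the handles, y the line along which they close, x along the pivot pin (30 mm long). Free: 50 mm over the handle plates, jaws 20 mm apart, 32 mm over the legs, 10 mm thick in x. Jaws: 6 mm wide in x, 5 mm high, lower edge 80 mm below the pivot. Held at 47 mm over the plates the jaws are 16 mm apart.
- grip_a (a point): Middle of the outer face of the black rubber handle plate on the tongs' +y side, 60 mm above the pivot. The plates are 18 mm wide in x and 30 mm high.
- grip_b (a point): The same on the -y side. Squeezing the plates closes the jaws 1.3 mm per mm. The spring pushes back with 6 N per handle free, 9 N at 47 mm and 14 N when the jaws meet the neck, at about 40 mm over the plates; of each newton beyond that 0.78 N presses each jaw on the neck.
- tongs_tip (a point): Point between the jaws at their lower edge, 80 mm below the pivot on the tongs' z axis.
- limb_a (a joint): How far each limb of the tongs is closed from free, rad: 0 = open, about 0.084 = on the neck of the cell, 0.13 = stop.
- stand: Fixed tongs stand: white sleeve 34 x 48 mm, 90 mm high, on a black foot 80 x 90 mm. Origin: centre of the underside, z up. Its well, 14 mm in x, 36 mm in y, 82 mm deep, takes the legs of the tongs from above; their pin then lies along x across the well in two shallow cradles on top.
- stand_rest (a point): Where the tongs' pivot is when they rest in the stand, 93.5 mm above the worktop; axes as the stand's.
- specimen_cup_2: Bystander: blue-capped specimen cup, 44 mm wide, 53 mm high. Leave it.
- marker_1: Bystander: marker pen lying on the worktop, 139 mm long. Leave it.
- forceps: Bystander: thin steel forceps lying on the worktop, 131 mm long. Leave it.

How it is judged:
By the outcome, as a careful person would: the job done as asked, in the order asked, and still so for the second after the job is handed in, with the robot touching nothing.
It also fails if it takes over 58 s, if anything falls off the work surface, if the arm or the gripper's body presses on something with over 40 N, if the wrist force passes 120 N, or if a joint passes its speed limit or range.

## Working session

There is one attempt and no reset: what is moved stays moved. The work goes in short steps, Python scripts to look and compute and a tool call to move; the robot and the scene stay as the last step left them, time stands still between calls to the robot, and variables do not carry over. Pictures are saved under pics/ and viewed, at most 10 in all, crops included, and the job is handed in when it is done.

Besides the shell and the picture viewer there is one more tool, called after "Call:" as name(argument=value, ...), one argument or row to a line, values as JSON. arm_command: Moves the arm, as the interface text tells. Its arguments: {"type":"object","properties":{"commands":{"type":"array","items":{"type":"number","minimum":-1,"maximum":1}},"grip_force":{"type":"number"}},"required":["commands"]}

```bash
mkdir -p pics; cat > h.py <<'E'
import numpy as np, cv2, pickle
from station import ctrl
def cam(n):
    c=ctrl.read_camera(n); return c
def save(c,name,crop=None,s=1):
    f=c["frame"]
    if crop: f=f[crop[1]:crop[3],crop[0]:crop[2]]
    f=cv2.resize(f,None,fx=s,fy=s,interpolation=cv2.INTER_CUBIC)
    cv2.imwrite("pics/"+name,f[:,:,::-1])
def foc(c): return 192/np.tan(np.radians(c["vertical_fov"])/2)
def pix(c,u,v,z=None):
    """world pt of pixel at depth (z None) or on plane z"""
    f=foc(c);T=c["world_from_camera"]
    d=np.array([(u-c["cx"])/f,(v-c["cy"])/f,1])
    if z is None: return T[:3,:3]@(d*c["depth"][int(round(v)),int(round(u))])+T[:3,3]
    w=T[:3,:3]@d; return T[:3,3]+w*(z-T[2,3])/w[2]
def cloud(c):
    f=foc(c);T=c["world_from_camera"];v,u=np.mgrid[:384,:512];D=c["depth"]
    P=np.stack([(u-c["cx"])/f*D,(v-c["cy"])/f*D,D],-1)@T[:3,:3].T+T[:3,3]; P[D==0]=np.nan
    return P
E
python3 - <<'E'
from h import *
for n in("top","side"):
    c=cam(n);pickle.dump(c,open(n+".pkl","wb"));save(c,n+"0.png",s=1.5)
    print(n,c["vertical_fov"],c["cx"],c["cy"],np.round(c["world_from_camera"],3))
E
```

```text
top 55.38903914620566 256.71999551645223 192.79393766797529 [[ 0.019 -0.986  0.165  0.372]
 [-1.    -0.02  -0.005  0.026]
 [ 0.008 -0.165 -0.986  0.966]
 [ 0.     0.     0.     1.   ]]
side 42.01055378069781 255.8768537744713 184.40024551101305 [[ 0.871 -0.162  0.463  0.044]
 [-0.49  -0.325  0.809 -0.792]
 [ 0.019 -0.932 -0.363  0.487]
 [ 0.     0.     0.     1.   ]]
```

View pics/top0.png

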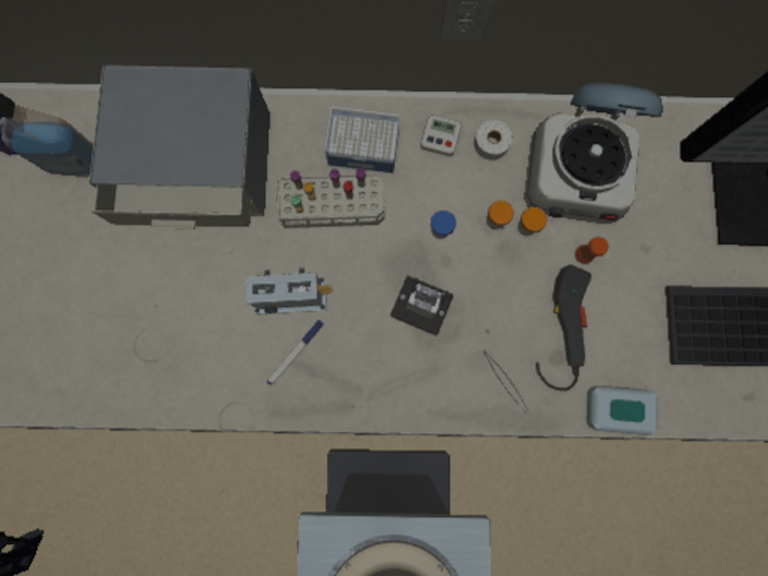

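View pics/side0.png

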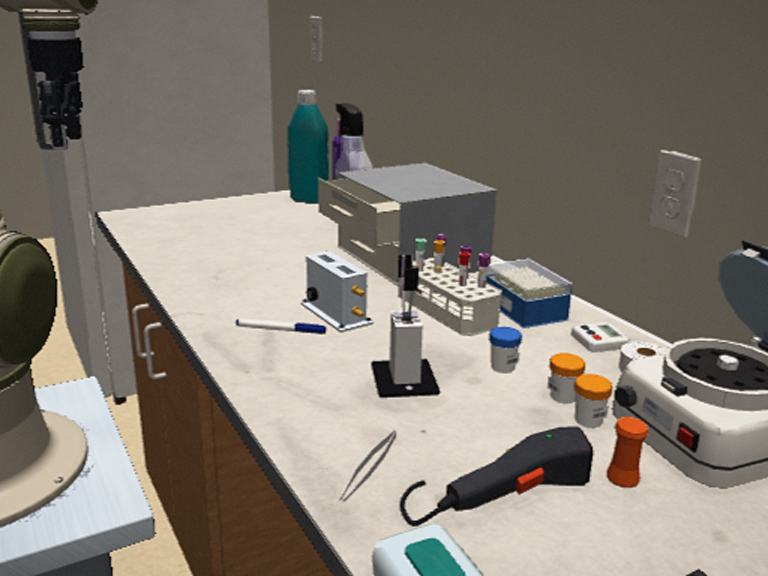

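The top view shows the block at (287,290), with its brass nipples to the right (world -y), and the tongs in the stand at (422,300). The side view agrees. I'll measure both coarsely with the depth cloud, then look closer with the wrist camera.

```bash
python3 - <<'E'
from h import *
for n in("top","side"):
    c=pickle.load(open(n+".pkl","rb"));P=cloud(c)
    def fit(xl,yl,zl,nm):
        m=(P[...,0]>xl[0])&(P[...,0]<xl[1])&(P[...,1]>yl[0])&(P[...,1]<yl[1])&(P[...,2]>zl[0])&(P[...,2]<zl[1])
        q=P[m]
        if len(q)<8: print(n,nm,len(q));return
        r=cv2.minAreaRect(q[:,:2].astype(np.float32)*1000)
        print(n,nm,len(q),np.round(r[0],1),np.round(r[1],1),round(r[2],1),"z",np.round(np.median(q[:,2])*1000,1))
    print(pix(c,*( (287/1.5,290/1.5) if n=="top" else (335/1.5,262/1.5))),pix(c,*( (422/1.5,305/1.5) if n=="top" else (405/1.5,318/1.5))))
    B=pix(pickle.load(open("top.pkl","rb")),287/1.5,290/1.5,0.086);S=pix(pickle.load(open("top.pkl","rb")),422/1.5,305/1.5,0.05)
    fit((B[0]-.06,B[0]+.06),(B[1]-.09,B[1]+.09),(.080,.092),"blocktop")
    fit((B[0]-.06,B[0]+.06),(B[1]-.09,B[1]+.09),(.004,.07),"blockall")
    fit((S[0]-.07,S[0]+.07),(S[1]-.07,S[1]+.07),(.003,.02),"foot")
    fit((S[0]-.07,S[0]+.07),(S[1]-.07,S[1]+.07),(.084,.094),"sleevetop")
    fit((S[0]-.07,S[0]+.07),(S[1]-.07,S[1]+.07),(.13,.2),"handles")
o=ctrl.get_obs();print(o)
c=cam("wrist");print(c["mount"],c["vertical_fov"],c["cx"],c["cy"])
E
```

```text
[0.51526776 0.18106596 0.0856071 ] [ 0.4938474  -0.03777249  0.09392411]
top blocktop 671 [520.3 191.5] [ 44.6 114. ] 4.5 z 86.5
top blockall 694 [514.4 181.1] [179.8 117.4] 89.3 z 32.0
top foot 833 [499.9 -40.6] [138.7 139. ] 89.8 z 8.1
top sleevetop 138 [507.4 -42.5] [47.5 34.7] 67.7 z 90.9
top handles 63 [507.1 -42.3] [52.2 17.5] 68.3 z 167.6
[0.51991782 0.19312893 0.08475941] [ 0.50283649 -0.04674518  0.09031294]
side blocktop 326 [517.4 191.6] [ 46.6 117.3] 5.7 z 83.5
side blockall 1154 [514.6 178.5] [123.6  95.3] 74.5 z 34.4
side foot 725 [504.3 -44.7] [93.6 79.8] 68.7 z 6.3
side sleevetop 192 [504.4 -43.2] [54.  34.1] 70.6 z 88.6
side handles 270 [505.3 -44. ] [55.2 18.2] 67.8 z 153.9
{'t': 0.1, 'joint_pos': array([ 5.57822845e+01,  1.79568271e+01,  8.58470874e+01,  7.78783116e-04,
        7.62621180e+01, -1.28005280e+01]), 'joint_vel': array([-0.00351282, -0.10364247, -0.13953472,  0.03696408,  0.03713593,
        0.00171718]), 'tau': array([ 2.42668866e-03, -4.12902188e+01, -2.60146147e+01, -2.57045713e-04,
        3.01207794e-03,  3.15439058e-05]), 'ee_pos': array([0.19159529, 0.48855721, 0.23080393]), 'orientation': array([-1.79935776e+02, -1.53674695e-02,  1.58582619e+02]), 'ft_force': array([-0.1226462 , -0.17102204, -0.33999879]), 'ft_torque': array([-0.01977283,  0.0109371 ,  0.0161805 ]), 'gripper_force': 0.0, 'width': 0.08537790913714895}
[[-1.05439483e-03 -9.51963636e-01 -3.06209280e-01  7.89678445e-02]
 [ 9.99999440e-01 -9.76190063e-04 -4.08533667e-04 -1.23002740e-04]
 [ 8.99907389e-05 -3.06209539e-01  9.51964133e-01 -1.42574697e-01]
 [ 0.00000000e+00  0.00000000e+00  0.00000000e+00  1.00000000e+00]] 65.70646984690485 255.5868523634546 190.7257745520271
```

Call:
arm_command(
  commands=[1, -0.98, -0.37, 0, 0, 1, -0.98, -0.37, 0, 0, 1, -0.98, -0.37, 0, 0, 1, -0.98, -0.37, 0, 0, 1, -0.98, -0.37, 0, 0, 1, -0.98, -0.37, 0, 0, 1, -0.98, -0.37, 0, 0, 1, -0.98, -0.37, 0, 0, 1, -0.98, -0.37, 0, 0, 1, -0.98, -0.37, 0, 0],
)

```text
t: 1.4
ee_pos: [0.4255, 0.2773, 0.2311]
orientation: [-180.0, -0.0, 158.6]
ft_force: [-0.1, 0.2, 0.8]
width: 0.0853
gripper_force: 0.0
```

Call:
arm_command(
  commands=[1, -0.98, -0.37, 0, 0, 1, -0.98, -0.37, 0, 0, 1, -0.98, -0.37, 0, 0, 1, -0.98, -0.37, 0, 0, 1, 0, 0, 0, 0, 1, 0, 0, 0, 0],
)

```text
t: 2.15
ee_pos: [0.5176, 0.1942, 0.2311]
orientation: [-180.0, -0.0, 158.6]
ft_force: [0.3, -0.3, -0.1]
width: 0.0855
gripper_force: 0.0
```

```bash
cat >> h.py <<'E'
from scipy.spatial.transform import Rotation as Rot
def wpose(o):
    T=np.eye(4);T[:3,:3]=Rot.from_euler("xyz",o["orientation"],degrees=True).as_matrix();T[:3,3]=o["ee_pos"];return T
def wrist(name=None,s=1.5,crop=None):
    o=ctrl.get_obs();c=dict(ctrl.read_camera("wrist"));c["W"]=wpose(o)@c["mount"]
    if name: save(c,name,crop,s)
    return o,c
def wray(c,u,v):
    f=foc(c);x,y=(np.asarray(u)-c["cx"]),(np.asarray(v)-c["cy"]);r=np.hypot(x,y)+1e-9;t=r/f
    return np.stack([np.sin(t)*x/r,np.sin(t)*y/r,np.cos(t)],-1)
def wpix(c,u,v,z):
    w=c["W"][:3,:3]@wray(c,u,v);return c["W"][:3,3]+w*(z-c["W"][2,3])/w[2]
def wcloud(c):
    v,u=np.mgrid[:384,:512];d=wray(c,u,v);D=c["depth"]
    P=(d/d[...,2:]*D[...,None])@c["W"][:3,:3].T+c["W"][:3,3];P[D==0]=np.nan;return P
def rect(P,xl,yl,zl,nm):
    m=(P[...,0]>xl[0])&(P[...,0]<xl[1])&(P[...,1]>yl[0])&(P[...,1]<yl[1])&(P[...,2]>zl[0])&(P[...,2]<zl[1])
    q=P[m];r=cv2.minAreaRect(q[:,:2].astype(np.float32)*1000)
    print(nm,len(q),np.round(r[0],1),np.round(r[1],1),round(r[2],1),"z",np.round(np.median(q[:,2])*1000,1));return m
E
python3 - <<'E'
from h import *
o,c=wrist("w1.png");print(o["t"],o["ee_pos"],o["orientation"],o["joint_pos"])
P=wcloud(c);rect(P,(.44,.6),(.11,.27),(.08,.092),"top")
pickle.dump(c,open("w1.pkl","wb"))
E
```

```text
2.15 [0.51760784 0.19419342 0.23109248] [-1.79990825e+02 -4.27792048e-02  1.58594484e+02] [ 8.41453918e+00  2.14838846e+01  8.08958412e+01  1.36277333e-02
  7.76619519e+01 -6.01828651e+01]
top 3686 [518.2 191.6] [ 44.6 113.9] 4.5 z 85.6
```

View pics/w1.png

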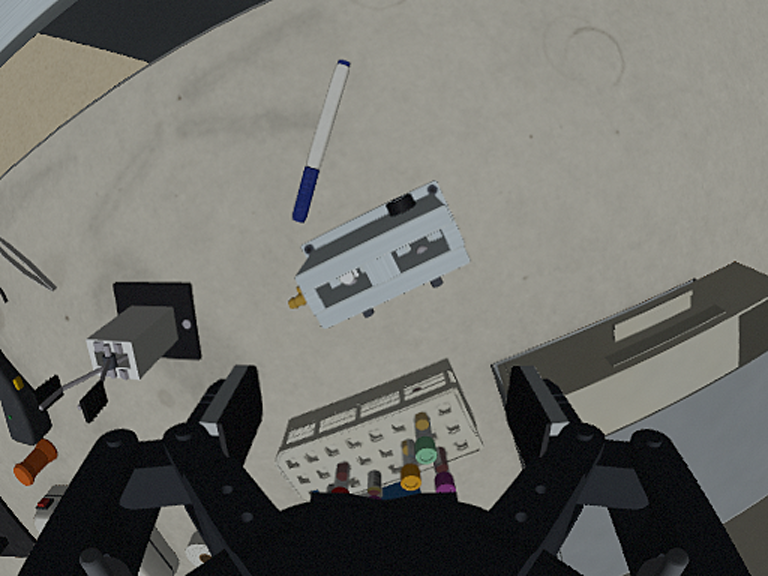

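The wrist view shows the block at (380,255), nipples to the left, stand at (140,340). The block top fits as 44.6 x 113.9 mm at z 86, matching the given size, centre (518.2, 191.6), yaw 4.5°. Next I'll move over the tongs.

Call:
arm_command(
  commands=[1, -0.32, -0.94, 0, 0, 1, -0.32, -0.94, 0, 0, 1, -0.32, -0.94, 0, 0, 1, -0.32, -0.94, 0, 0, 1, -0.32, -0.94, 0, 0, 1, -0.32, -0.94, 0, 0, 1, -0.32, -0.94, 0, 0, 1, -0.32, -0.94, 0, 0, 1, 0, 0, 0, 0, 1, 0, 0, 0, 0],
)

```text
t: 3.45
ee_pos: [0.5072, -0.0433, 0.2314]
orientation: [180.0, 0.0, 158.6]
ft_force: [0.6, -0.1, -0.0]
width: 0.0854
gripper_force: 0.0
```

```bash
python3 - <<'E'
from h import *
o,c=wrist("w2.png");print(o["t"],o["ee_pos"],o["orientation"])
P=wcloud(c)
rect(P,(.44,.57),(-.1,.02),(.16,.176),"handletop")
rect(P,(.44,.57),(-.1,.02),(.086,.094),"sleevetop")
rect(P,(.44,.57),(-.1,.02),(.003,.012),"foot")
pickle.dump(c,open("w2.pkl","wb"))
E
```

```text
3.45 [ 0.50715183 -0.04325324  0.23140931] [1.79982578e+02 3.09084835e-03 1.58629377e+02]
handletop 390 [505.1 -42.1] [52.5 18.1] 68.4 z 167.6
sleevetop 925 [505.3 -42.2] [48.1 34.5] 67.9 z 90.2
foot 2274 [504.4 -41.9] [90.8 78.3] 68.2 z 7.9
```

View pics/w2.png

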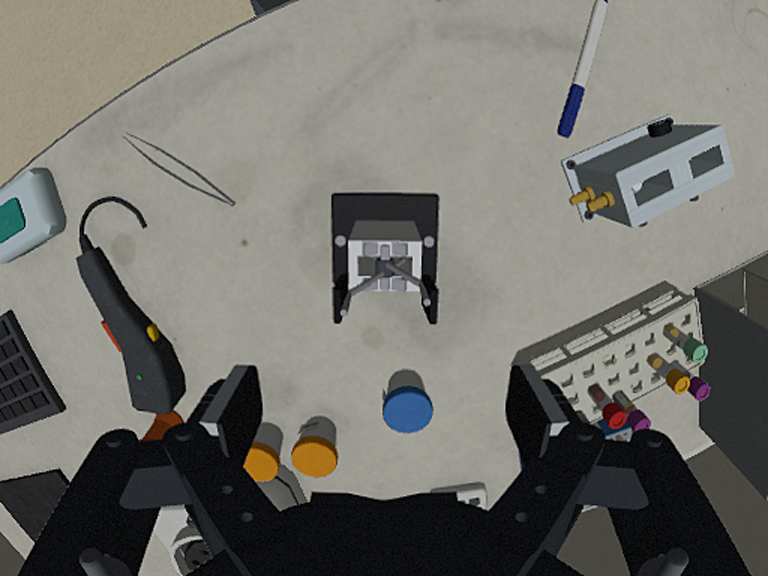

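The view shows the tongs at (385,270) between the open fingers. The handle and sleeve rectangles match the given sizes, with centre (505.2, -42.2) mm and closing line at 68.1°. I'll centre, descend 100 mm and squeeze to 47 mm.

Call:
arm_command(
  commands=[1, 0.07, 0.01, 0.5, 0.003, 1, 0, 0, 0.7, 0, 1, 0, 0, 0.7, 0, 1, 0, 0, 0.7, 0, 1, 0, 0, 0.4, 0, 1, 0, 0, 0.33, 0, 1, 0, 0, 0, 0, 0.4, 0, 0, 0, 0, 0.3, 0, 0, 0, 0, 0.22, 0, 0, 0, 0],
  grip_force=28,
)

```text
t: 4.75
ee_pos: [0.5056, -0.0433, 0.1318]
orientation: [180.0, 0.0, 158.0]
ft_force: [0.0, -0.3, 2.4]
width: 0.0516
gripper_force: 1.4
```

Call:
arm_command(
  commands=[0.18, 0, 0, 0, 0, 0.14, 0, 0, 0, 0, 0.1, 0, 0, 0, 0, 0.1, 0, 0, 0, 0],
)

```text
t: 5.25
ee_pos: [0.5064, -0.0437, 0.1331]
orientation: [-180.0, 0.2, 158.0]
ft_force: [-1.7, -0.3, 12.5]
width: 0.047
gripper_force: 9.4
```

Call:
arm_command(
  commands=[0.1, 0, 0, -0.1, 0, 0.1, 0, 0, -0.2, 0, 0.1, 0, 0, -0.4, 0, 0.1, 0, 0, -0.5, 0, 0.1, 0, 0, -0.5, 0, 0.1, 0, 0, -0.5, 0, 0.1, 0, 0, -0.5, 0, 0.1, 0, 0, -0.4, 0, 0.1, 0, 0, 0, 0, 0.1, 0, 0, 0, 0],
)

```text
t: 6.5
ee_pos: [0.5052, -0.0432, 0.2239]
orientation: [-180.0, -0.1, 158.0]
ft_force: [0.3, -0.0, -1.2]
width: 0.047
gripper_force: 7.3
```

```bash
python3 - <<'E'
from h import *
o,c=wrist("w3.png");print(o)
pickle.dump(c,open("w3.pkl","wb"))
E
```

```text
{'t': 6.5, 'joint_pos': array([-1.81452165e+01,  1.60307238e+01,  8.94859731e+01, -1.50584353e-03,
        7.45374532e+01, -8.61850656e+01]), 'joint_vel': array([-0.06009927,  0.27044897,  0.13987269,  0.1002303 ,  0.06754253,
        0.03652951]), 'tau': array([ 2.32486264e-02, -4.03810537e+01, -2.64194781e+01,  9.58371202e-04,
        8.00535752e-03, -7.84388959e-06]), 'ee_pos': array([ 0.50521427, -0.04319146,  0.22391552]), 'orientation': array([-1.79994949e+02, -5.39334879e-02,  1.58040249e+02]), 'ft_force': array([ 0.31913784, -0.03525912, -1.16101763]), 'ft_torque': array([-0.02551334, -0.0212005 , -0.04397273]), 'gripper_force': 7.3279240759438835, 'width': 0.046962321449659096}
```

View pics/w3.png

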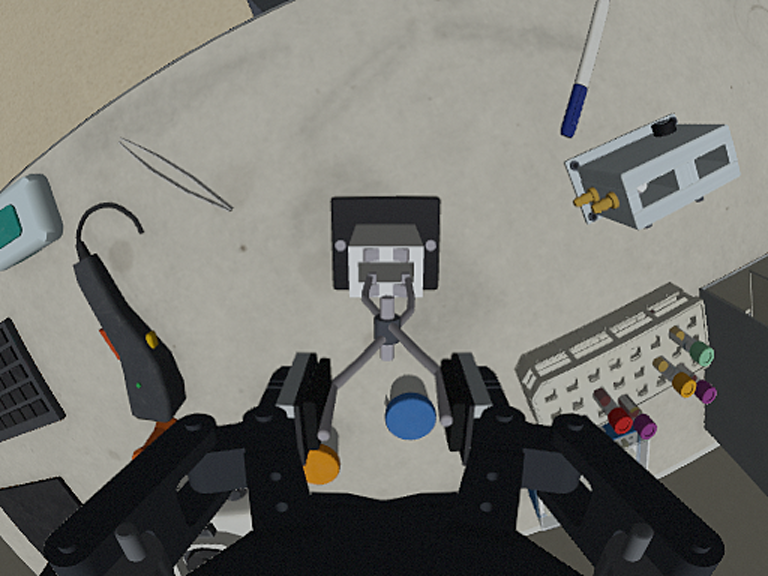

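```bash
python3 - <<'E'
from h import *
c=pickle.load(open("w3.pkl","rb"));f=foc(c)
M=c["mount"];D=c["depth"]
def tool(u,v):
    u/=1.5;v/=1.5
    r=wray(c,u,v);iu,iv=int(round(u)),int(round(v));d=np.nanmin(np.where(D[iv-1:iv+2,iu-1:iu+2]>0,D[iv-1:iv+2,iu-1:iu+2],np.nan));return np.round((M@np.append(r/r[2]*d,1))[:3]*1000,1)
for n,p in dict(pinfar=(387,352),pinnear=(386,302),hub=(386,328),jawL=(371,280),jawR=(408,280),capL=(328,425),capR=(444,420)).items(): print(n,tool(*p))
save(c,"w3c.png",(215,150,305,310),5) 
E
```

```text
pinfar [-9.8  1.4 37.1]
pinnear [14.3  0.9 36.4]
hub [ 3.2  0.9 34. ]
jawL [  4.3  -7.3 101.1]
jawR [  3.1  14.1 104.8]
capL [ -0.3 -16.9 -32.5]
capR [  4.5  17.2 -36.8]
```

```bash
python3 - <<'E'
from h import *
i=cv2.imread("pics/w3c.png");print(i.shape);cv2.imwrite("pics/w3d.png",i[100:700])
E
```

```text
(800, 450, 3)
```

View pics/w3d.png

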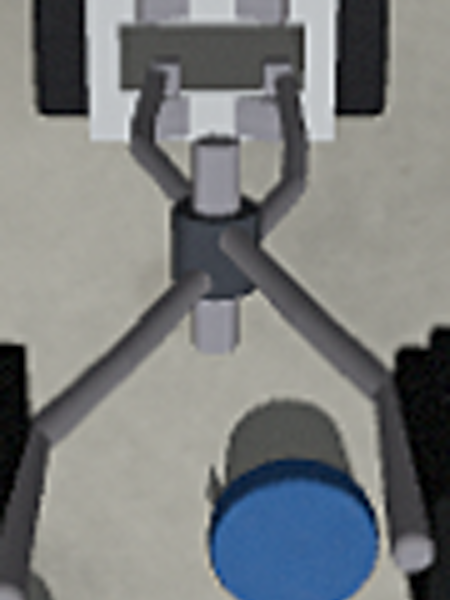

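```bash
python3 - <<'E'
from h import *
c=pickle.load(open("w3.pkl","rb"));M=c["mount"]
def onz(x,y,z):
    r=M[:3,:3]@wray(c,215+x/5,150+(y+100)/5);return np.round((M[:3,3]+r*(z*1e-3-M[2,3])/r[2])*1000,1)
for z in(37,39.6): print(onz(217,140,z),onz(215,352,z),"hubtop",onz(215,200,z-4),onz(215,297,z-4))
for z in(115,117.5): print("jaws",onz(168,75,z),onz(278,75,z),"legs outer",onz(132,130,z-15),onz(305,130,z-15))
E
```

```text
[16.3  1.6 37. ] [-14.1   1.4  37. ] hubtop [ 9.6  1.3 33. ] [-4.   1.3 33. ]
[15.4  1.6 39.6] [-15.5   1.4  39.6] hubtop [ 8.6  1.3 35.6] [-5.2  1.4 35.6]
jaws [  1.6  -6.6 115. ] [  1.5  13.4 115. ] legs outer [ -3.8 -12.5 100. ] [ -3.9  17.4 100. ]
jaws [  0.8  -6.6 117.5] [  0.8  13.5 117.5] legs outer [ -4.7 -12.6 102.5] [ -4.7  17.6 102.5]
```

The crop shows the tongs clear of the stand, with the jaws at (165,78) and (278,75). They sit about 1.4° tilted in the pads, so the tip is near tool (1, 3.5, 118) mm. I'll go over the waiting pocket, turning the tongs to the block's yaw.

Call:
arm_command(
  commands=[0.1, 0.29, 0.92, 0, 0, 0.1, 0.29, 0.92, 0, 0, 0.1, 0.29, 0.92, 0, 0, 0.1, 0.29, 0.92, 0, 0, 0.1, 0.29, 0.92, 0, 0, 0.1, 0.28, 0.92, 0, 0, 0.1, 0.28, 0.92, 0, -0.049, 0.1, 0, 0, 0, -0.049, 0.1, 0, 0, 0, -0.049, 0.1, 0, 0, 0, 0],
)

```text
t: 7.8
ee_pos: [0.5216, 0.1585, 0.2239]
orientation: [180.0, -0.1, -175.6]
ft_force: [0.1, -1.6, -1.0]
width: 0.0474
gripper_force: 7.3
```

Call:
arm_command(
  commands=[0.1, 0, 0, 0, 0, 0.1, 0, 0, 0, 0],
)

```text
t: 8.05
ee_pos: [0.5217, 0.1584, 0.2243]
orientation: [180.0, -0.0, -175.6]
ft_force: [-0.7, -0.1, -0.2]
width: 0.0474
gripper_force: 7.3
```

```bash
python3 - <<'E'
from h import *
o,c=wrist();print(o["t"],o["ee_pos"],o["orientation"],o["width"],o["gripper_force"])
P=wcloud(c);m=rect(P,(.44,.6),(.11,.27),(.08,.092),"top")
pickle.dump(c,open("w4.pkl","wb"))
save(c,"w4.png",(150,140,350,290),4)
E
```

```text
8.05 [0.52171134 0.15842387 0.22428752] [ 1.79999360e+02 -1.25831506e-02 -1.75597230e+02] 0.047419167466953384 7.331860128615517
top 3693 [518.  191.8] [ 44.1 114. ] 4.3 z 85.6
```

View pics/w4.png

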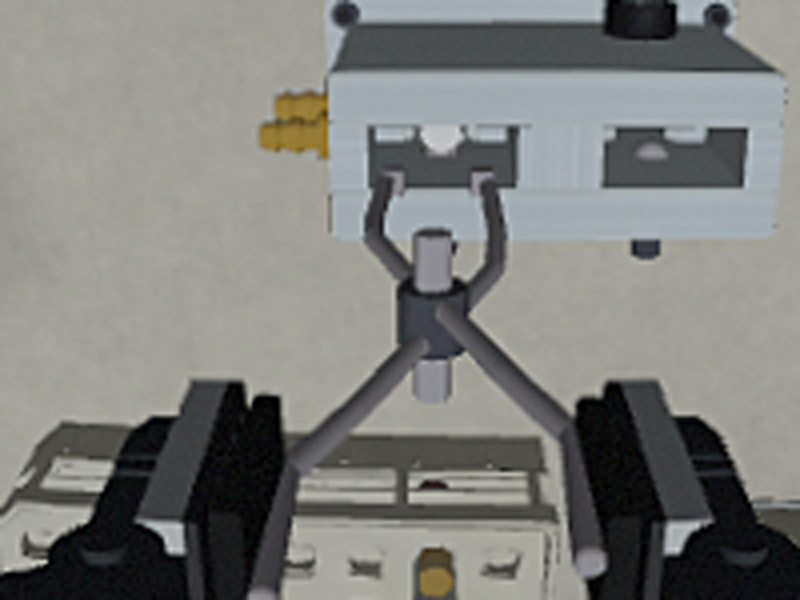

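The crop shows the waiting slot at (368-517, 125-188), the cell head at (440,135) and the jaws at (394,180) and (482,180). Since both are in the same picture, I'll compare them directly.

```bash
python3 - <<'E'
from h import *
c=pickle.load(open("w4.pkl","rb"));M=c["mount"]
def onz(x,y,z):
    r=M[:3,:3]@wray(c,150+x/4,140+y/4);return np.round((M[:3,3]+r*(z*1e-3-M[2,3])/r[2])*1000,1)
zr=224.3-86
for p in((368,125),(517,125),(368,188),(517,188),(604,125),(746,188)): print("slot",p,onz(*p,zr))
for p in((330,71),(783,73),(330,239),(778,239)): print("blk",p,onz(*p,zr))
print("head",onz(440,140,224.3-14-46.5))
print("pin",onz(433,230,38),onz(433,402,38))
for z in(115,117,119.6): print("jaw",z,onz(383,168,z),onz(405,168,z),onz(472,168,z),onz(495,168,z), "bot",onz(394,192,z-5),onz(482,192,z-5))
T=np.linalg.inv(c["W"]@np.linalg.inv(M));
for n,y in(("wait",-29),("meas",29)):
    a=np.radians(4.4);w=np.array([.5181-np.sin(a)*y/1e3,.1917+np.cos(a)*y/1e3,.086,1]);print(n,np.round((T@w)[:3]*1000,1))
E
```

```text
slot (368, 125) [  8.6 -13.2 138.3]
slot (517, 125) [  8.6  23.1 138.3]
slot (368, 188) [ -7.5 -13.4 138.3]
slot (517, 188) [ -7.5  23.4 138.3]
slot (604, 125) [  8.7  44.6 138.3]
slot (746, 188) [ -7.5  82.  138.3]
blk (330, 71) [ 22.  -22.2 138.3]
blk (783, 73) [ 22.4  89.5 138.3]
blk (330, 239) [-20.9 -23.2 138.3]
blk (778, 239) [-21.3  91.9 138.3]
head [ -2.    4.7 163.8]
pin [16.3  1.7 38. ] [-14.7   1.8  38. ]
jaw 115 [  4.4  -8.9 115. ] [  4.4  -3.9 115. ] [  4.4  11.2 115. ] [  4.4  16.4 115. ] bot [  0.3  -6.3 110. ] [  0.3  13.3 110. ]
jaw 117 [  3.8  -8.9 117. ] [  3.8  -3.9 117. ] [  3.8  11.3 117. ] [  3.8  16.5 117. ] bot [ -0.3  -6.3 112. ] [ -0.4  13.4 112. ]
jaw 119.6 [  3.1  -9.  119.6] [  3.1  -4.  119.6] [  3.1  11.4 119.6] [  3.1  16.7 119.6] bot [ -1.1  -6.4 114.6] [ -1.2  13.5 114.6]
wait [  1.    4.5 138.3]
meas [  1.   62.5 138.3]
```

Call:
arm_command(
  commands=[0.1, 0.01, 0.04, 0, 0, 0.1, 0, 0, 0.2, 0, 0.1, 0, 0, 0.2, 0, 0.1, 0, 0, 0.15, 0, 0.1, 0, 0, 0.15, 0, 0.1, 0, 0, 0.1, 0, 0.1, 0, 0, 0, 0],
)

```text
t: 8.98
ee_pos: [0.5213, 0.1596, 0.2002]
orientation: [-180.0, -0.0, -175.5]
ft_force: [-1.0, 0.6, -0.7]
width: 0.0472
gripper_force: 7.3
```

Call:
arm_command(
  commands=[0.1, 0, 0, 0.12, 0, 0.1, 0, 0, 0.12, 0, 0.1, 0, 0, 0.1, 0, 0.1, 0, 0, 0, 0],
)

```text
t: 9.48
ee_pos: [0.5212, 0.1596, 0.1899]
orientation: [-180.0, -0.0, -175.5]
ft_force: [-1.2, 0.4, -1.9]
width: 0.0473
gripper_force: 7.3
```

Call:
arm_command(
  commands=[0.1, 0, 0, 0.12, 0, 0.1, 0, 0, 0.12, 0, 0.1, 0, 0, 0.1, 0, 0.1, 0, 0, 0, 0],
)

```text
t: 9.98
ee_pos: [0.5212, 0.1596, 0.1797]
orientation: [-180.0, -0.0, -175.5]
ft_force: [0.3, -1.0, -1.3]
width: 0.0471
gripper_force: 7.3
```

Call:
arm_command(
  commands=[0.1, 0, 0, 0.1, 0, 0.1, 0, 0, 0.1, 0, 0.1, 0, 0, 0.1, 0, 0.1, 0, 0, 0.1, 0, 0.1, 0, 0, 0.05, 0, 0.1, 0, 0, 0, 0],
)

```text
t: 10.72
ee_pos: [0.5213, 0.1597, 0.1664]
orientation: [180.0, -0.0, -175.5]
ft_force: [-0.0, -0.4, -1.8]
width: 0.0469
gripper_force: 7.3
```

```bash
python3 - <<'E'
from h import *
o,c=wrist();print(o["t"],o["ee_pos"],o["orientation"],o["ft_force"],o["width"],o["gripper_force"])
pickle.dump(c,open("w5.pkl","wb"))
save(c,"w5.png",(190,110,320,240),4.6)
E
```

```text
10.725 [0.52130154 0.15968312 0.16640037] [ 1.79997873e+02 -1.06021926e-02 -1.75493967e+02] [-0.04200655 -0.41736245 -1.79538564] 0.04691869103235578 7.329034621361643
```

View pics/w5.png

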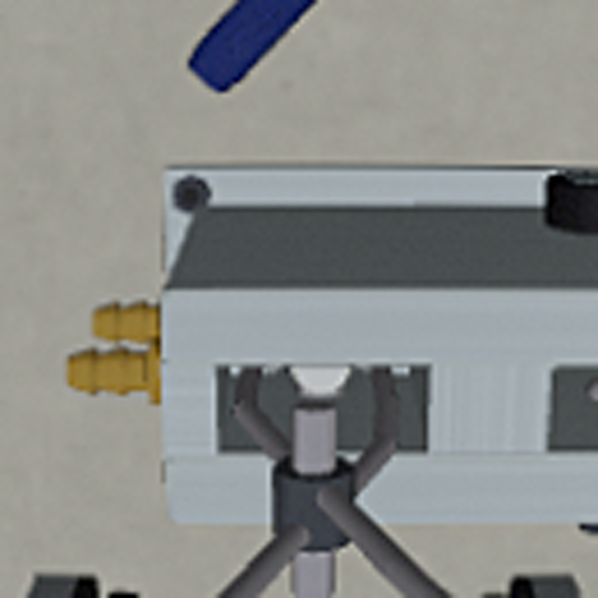

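The jaws straddle the white head at (320,380), so I'll close on the neck.

Call:
arm_command(
  commands=[0.06, 0, 0, -0.01, 0, 0.02, 0, 0, -0.01, 0, -0.01, 0, 0, -0.01, 0, -0.04, 0, 0, 0, 0, -0.07, 0, 0, 0, 0, -0.1, 0, 0, 0, 0, -0.12, 0, 0, 0, 0, -0.12, 0, 0, 0, 0],
  grip_force=26,
)

```text
t: 11.78
ee_pos: [0.5221, 0.1598, 0.169]
orientation: [180.0, 0.2, -175.5]
ft_force: [0.4, 0.1, 10.8]
width: 0.0398
gripper_force: 24.9
```

Width 39.8 mm means the jaws are on the neck. I'll lift slowly past the ball.

Call:
arm_command(
  commands=[-0.12, 0, 0, -0.04, 0, -0.12, 0, 0, -0.04, 0, -0.12, 0, 0, -0.04, 0, -0.12, 0, 0, -0.04, 0, -0.12, 0, 0, -0.04, 0],
)

```text
t: 12.4
ee_pos: [0.521, 0.1596, 0.173]
orientation: [-180.0, -0.1, -175.5]
ft_force: [-1.2, -0.8, -2.7]
width: 0.0393
gripper_force: 26.6
```

Call:
arm_command(
  commands=[-0.12, 0, 0, -0.05, 0, -0.12, 0, 0, -0.05, 0, -0.12, 0, 0, -0.05, 0, -0.12, 0, 0, -0.05, 0, -0.12, 0, 0, 0, 0],
)

```text
t: 13.02
ee_pos: [0.5214, 0.1597, 0.1797]
orientation: [-180.0, 0.0, -175.5]
ft_force: [-1.3, 0.3, -0.6]
width: 0.0393
gripper_force: 26.9
```

Call:
arm_command(
  commands=[-0.12, 0, 0, -0.2, 0, -0.12, 0, 0, -0.3, 0, -0.12, 0, 0, -0.3, 0, -0.12, 0, 0, -0.3, 0, -0.12, 0, 0, -0.3, 0, -0.12, 0, 0, -0.3, 0, -0.12, 0, 0, -0.3, 0, -0.12, 0, 0, -0.25, 0, -0.12, 0, 0, 0, 0, -0.12, 0, 0, 0, 0],
)

```text
t: 14.28
ee_pos: [0.5212, 0.1596, 0.2466]
orientation: [-180.0, -0.0, -175.5]
ft_force: [-0.2, -0.6, -0.8]
width: 0.039
gripper_force: 26.8
```

```bash
python3 - <<'E'
from h import *
o,c=wrist();print(o["t"],o["ee_pos"],o["orientation"],o["ft_force"],o["width"],o["gripper_force"])
pickle.dump(c,open("w6.pkl","wb"))
s=cam("side");pickle.dump(s,open("s6.pkl","wb"))
P=wcloud(c);rect(P,(.44,.6),(.11,.27),(.08,.092),"top")
f=cv2.resize(c["frame"][140:290,170:370],None,fx=3.5,fy=3.5,interpolation=cv2.INTER_CUBIC)
q=s["frame"];print(np.argwhere(True*np.ones(1)).shape)
g=cv2.resize(q[90:230,170:290],(450,525),interpolation=cv2.INTER_CUBIC)
cv2.imwrite("pics/w6.png",f[:,:,::-1]);cv2.imwrite("pics/s6.png",g[:,:,::-1])
# combine
h=cv2.resize(g,(350,408));k=np.zeros((525,800,3),np.uint8);f2=cv2.resize(f,(450,338));k[:408,:350]=h;k[:338,350:]=f2
cv2.imwrite("pics/c6.png",k[:408,:,::-1])
E
```

```text
14.275 [0.52121472 0.15963844 0.24655761] [-1.79997798e+02 -3.71279626e-02 -1.75496050e+02] [-0.17715983 -0.63940939 -0.78143581] 0.03904481284367969 26.800700374587905
top 3125 [518.4 191.9] [ 44.6 114.7] 4.4 z 85.6
(1, 1)
```

View pics/c6.png

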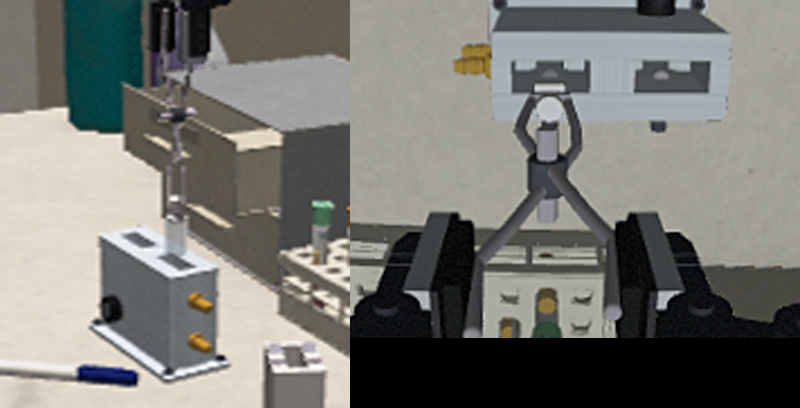

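The side crop shows the clear cell hanging from the tongs above the block, at (175,230). The wrist crop shows the head in the jaws at (548,108). I'll compare its x with the slot numerically before shifting 58 mm.

```bash
python3 - <<'E'
from h import *
c=pickle.load(open("w6.pkl","rb"));M=c["mount"];D=c["depth"]
g=c["frame"].min(2);sub=(slice(172,204),slice(240,277))
n,L,st,ce=cv2.connectedComponentsWithStats((g[sub]>215).astype(np.uint8))
for i in range(1,n):
    if st[i,4]>8: print(st[i]+np.array([240,172,0,0,0]),ce[i]+[240,172],D[int(ce[i][1]+172),int(ce[i][0]+240)])
print(g[176:200,246:272:1])
def tool(u,v,z):
    r=M[:3,:3]@wray(c,u,v);return np.round((M[:3,3]+r*(z*1e-3-M[2,3])/r[2])*1000,1)
v,u=np.mgrid[:384,:512];r=wray(c,u,v);T=(r/r[...,2:]*D[...,None])@M[:3,:3].T+M[:3,3]
for uu,vv in((258,186),(258,188),(258,190),(256,188),(260,188)): print(uu,vv,np.round(T[vv,uu]*1000,1),tool(uu,vv,105))
W=np.linalg.inv(c["W"]@np.linalg.inv(M))
for y in(-29,29):
    a=np.radians(4.4);print(y,np.round((W@np.array([.5182-np.sin(a)*y/1e3,.1918+np.cos(a)*y/1e3,.086,1]))[:3]*1000,1))
E
```

```text
[[ 74  75  73  75  75  72  63  64  62  63  62  60  59  62  61  62  62  65
   67  67  73  74  73  73  75  73]
 [ 74  77  74  77  72  67 124 142 139 142 141 142 142 144 143 144 145 148
  156  69  67  73  73  75  73  76]
 [ 76  74  77  74  74  60 195 195 192 191 192 192 192 193 192 192 192 193
  204 127  75  73  74  76  74  73]
 [ 74  74  74  74  73  61 204 205 202 201 202 202 201 202 202 200 202 202
  211 135  73  73  75  71  71  72]
 [ 64  65  66  72  62  52 157 159 156 139 138 141 139 140 140 140 136 156
  164 103  64  65  67  66  66  65]
 [120 119 123 112  78  45  69  72  73  73  70  72  72  74  73  72  62  71
   71  53  44  67 134 132 132 131]
 [160 162 169 135 102 117 135 133 112  67  57  55  71  60  58  57  91 130
  132 134 134 132 169 165 162 159]
 [169 172 158  84  66  75 114 129  78 107 148 189 192 191 177 131  70 111
  145 132 117 110 128 171 167 167]
 [167 177 111  54  52  53  81  82 107 188 191 195 194 195 194 192 154  72
  105  78  67  61  85 174 168 166]
 [168 157  68  51  56  51  74 110 188 195 192 189 190 189 191 194 193 159
   87  52  56  54  53 174 167 162]
 [174 110 
[... 1103 characters left out ...]
59 162 129  97  54  57  61  57  56  56  44 118 157
  153 150 156 158  65  58  62  60]
 [ 58  43 117 162 159 162 139  87  49  49  55  52  50  53  54  79 109 156
  152 150 154 168  67  56  65  63]
 [ 60  53  62 167 159 160 129 107 126 135 131 128 128 126 131 128 104 157
  155 152 156 167  64  57  62  63]
 [ 68  60  44 124 162 162 127 113 131 147 145 145 142 142 139 135 102 154
  155 153 155 168  64  59  64  65]]
258 186 [  1.9   2.2 110.8] [  3.7   2.1 105. ]
258 188 [  0.6   2.1 109.1] [  1.8   2.1 105. ]
258 190 [ -1.2   2.1 108.7] [  0.    2.1 105. ]
256 188 [  0.6   0.4 109.1] [  1.8   0.4 105. ]
260 188 [  0.4   3.9 109.8] [  1.8   3.9 105. ]
-29 [  0.4   3.3 160.6]
29 [  0.3  61.3 160.6]
```

Call:
arm_command(
  commands=[-0.12, 0, 0.4, 0, 0, -0.12, 0, 0.5, 0, 0, -0.12, 0, 0.5, 0, 0, -0.12, 0, 0.4, 0, 0, -0.12, 0, 0.13, 0, 0, -0.12, 0, 0, 0, 0, -0.12, 0, 0, 0, 0],
)

```text
t: 15.25
ee_pos: [0.5169, 0.2171, 0.2469]
orientation: [-180.0, -0.0, -175.5]
ft_force: [0.0, -0.2, -1.7]
width: 0.039
gripper_force: 26.8
```

```bash
python3 - <<'E'
from h import *
o,c=wrist();print(o["t"],o["ee_pos"],o["orientation"],o["ft_force"],o["width"],o["gripper_force"])
P=wcloud(c);rect(P,(.44,.6),(.11,.27),(.08,.092),"top")
W=np.linalg.inv(wpose(o));M=c["mount"]
a=np.radians(4.4);y=29;print(y,np.round((W@np.array([.5182-np.sin(a)*y/1e3,.1918+np.cos(a)*y/1e3,.086,1]))[:3]*1000,1))
pickle.dump(c,open("w7.pkl","wb"));save(c,"w7.png",(210,140,310,215),8)
E
```

```text
15.25 [0.51687516 0.21707012 0.24689587] [-1.79992383e+02 -2.10338550e-03 -1.75519691e+02] [ 0.03979976 -0.19357669 -1.68185601] 0.03899659720904993 26.82009637792362
top 3062 [517.7 191.8] [ 43.7 114. ] 4.5 z 85.6
29 [  0.6   3.7 160.9]
```

View pics/w7.png

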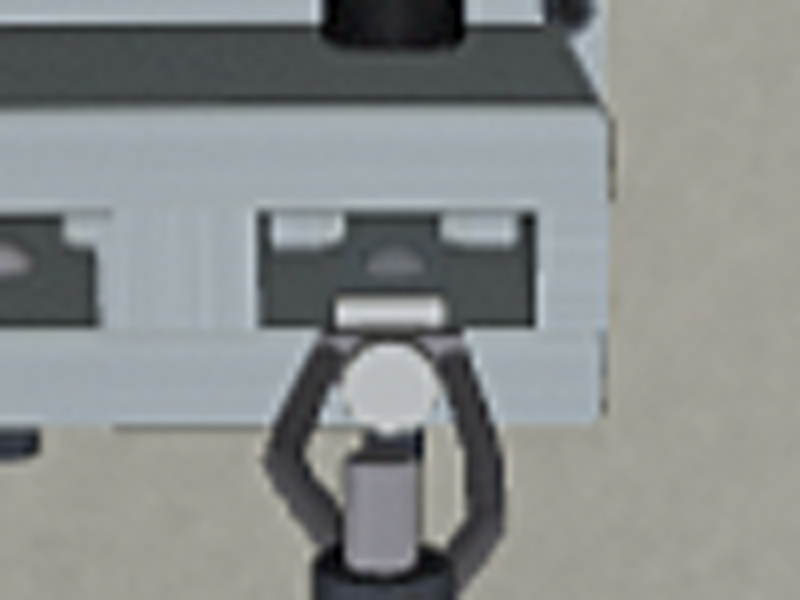

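The view shows the head at (388,385), the cell's shoulder front edge at (390,312), and the measuring slot at (258-535, 212-326) with its ball visible at (395,262). The cell is centred in y and perhaps 0.5-0.9 mm high in tool x, so I'll shift slightly and descend.

Call:
arm_command(
  commands=[-0.12, -0.02, 0, 0.1, 0, -0.12, 0, 0, 0.1, 0, -0.12, 0, 0, 0.1, 0, -0.12, 0, 0, 0, 0],
)

```text
t: 15.8
ee_pos: [0.5173, 0.2174, 0.2376]
orientation: [-180.0, -0.0, -175.5]
ft_force: [-0.4, 1.4, -1.4]
width: 0.0395
gripper_force: 26.8
```

Call:
arm_command(
  commands=[-0.12, 0, 0, 0.05, 0, -0.12, 0, 0, 0.05, 0, -0.12, 0, 0, 0.05, 0, -0.12, 0, 0, 0.05, 0],
)

```text
t: 16.3
ee_pos: [0.5174, 0.2174, 0.2318]
orientation: [-180.0, -0.0, -175.5]
ft_force: [-0.5, -1.0, -0.9]
width: 0.0391
gripper_force: 26.8
```

Call:
arm_command(
  commands=[-0.12, 0, 0, 0.05, 0, -0.12, 0, 0, 0.05, 0, -0.12, 0, 0, 0.05, 0, -0.12, 0, 0, 0.05, 0],
)

```text
t: 16.8
ee_pos: [0.5174, 0.2174, 0.2258]
orientation: [-180.0, -0.0, -175.5]
ft_force: [0.4, -0.9, -1.2]
width: 0.0395
gripper_force: 26.8
```

Call:
arm_command(
  commands=[-0.12, 0, 0, 0.05, 0, -0.12, 0, 0, 0.05, 0, -0.12, 0, 0, 0.05, 0, -0.12, 0, 0, 0.05, 0],
)

```text
t: 17.3
ee_pos: [0.5174, 0.2175, 0.2198]
orientation: [180.0, -0.0, -175.5]
ft_force: [-1.4, -1.2, -1.1]
width: 0.039
gripper_force: 26.8
```

Call:
arm_command(
  commands=[-0.12, 0, 0, 0.04, 0, -0.12, 0, 0, 0.04, 0, -0.12, 0, 0, 0.04, 0, -0.12, 0, 0, 0.04, 0],
)

```text
t: 17.8
ee_pos: [0.5174, 0.2174, 0.215]
orientation: [-180.0, 0.0, -175.5]
ft_force: [-0.2, 0.8, -1.5]
width: 0.0396
gripper_force: 26.8
```

Call:
arm_command(
  commands=[-0.12, 0, 0, 0.04, 0, -0.12, 0, 0, 0.04, 0, -0.12, 0, 0, 0.04, 0],
)

```text
t: 18.18
ee_pos: [0.5174, 0.2174, 0.2114]
orientation: [180.0, 0.0, -175.5]
ft_force: [-0.1, 0.4, 0.0]
width: 0.0395
gripper_force: 26.9
```

Call:
arm_command(
  commands=[-0.12, 0, 0, 0.04, 0, -0.12, 0, 0, 0.04, 0, -0.12, 0, 0, 0.04, 0],
)

```text
t: 18.55
ee_pos: [0.5174, 0.2175, 0.208]
orientation: [-180.0, 0.0, -175.5]
ft_force: [-0.2, -0.9, 0.2]
width: 0.0393
gripper_force: 27.0
```

Call:
arm_command(
  commands=[-0.12, 0, 0, 0.04, 0, -0.12, 0, 0, 0.04, 0, -0.12, 0, 0, 0.04, 0],
)

```text
t: 18.92
ee_pos: [0.5174, 0.2174, 0.2042]
orientation: [-180.0, -0.0, -175.5]
ft_force: [0.0, -0.1, 0.0]
width: 0.0391
gripper_force: 27.0
```

Call:
arm_command(
  commands=[-0.12, 0, 0, 0.04, 0, -0.12, 0, 0, 0.04, 0, -0.12, 0, 0, 0.04, 0],
)

```text
t: 19.3
ee_pos: [0.5174, 0.2174, 0.2006]
orientation: [-180.0, -0.0, -175.5]
ft_force: [-1.0, 0.8, -0.1]
width: 0.039
gripper_force: 27.0
```

Call:
arm_command(
  commands=[-0.12, 0, 0, 0.04, 0, -0.12, 0, 0, 0.04, 0, -0.12, 0, 0, 0.04, 0],
)

```text
t: 19.68
ee_pos: [0.5174, 0.2174, 0.197]
orientation: [-180.0, -0.0, -175.5]
ft_force: [-1.2, 0.0, -0.1]
width: 0.0395
gripper_force: 27.0
```

Call:
arm_command(
  commands=[-0.12, 0, 0, 0.04, 0, -0.12, 0, 0, 0.04, 0],
)

```text
t: 19.92
ee_pos: [0.5174, 0.2174, 0.1946]
orientation: [-180.0, -0.0, -175.5]
ft_force: [-0.9, -0.6, -0.3]
width: 0.0394
gripper_force: 27.0
```

Call:
arm_command(
  commands=[-0.12, 0, 0, 0.04, 0, -0.12, 0, 0, 0.04, 0],
)

```text
t: 20.18
ee_pos: [0.5174, 0.2174, 0.1922]
orientation: [180.0, -0.0, -175.5]
ft_force: [-0.5, 0.3, -0.7]
width: 0.0392
gripper_force: 27.0
```

Call:
arm_command(
  commands=[-0.12, 0, 0, 0.04, 0, -0.12, 0, 0, 0.04, 0],
)

```text
t: 20.42
ee_pos: [0.5174, 0.2174, 0.1898]
orientation: [-180.0, -0.0, -175.5]
ft_force: [-1.4, -0.8, -0.9]
width: 0.0389
gripper_force: 27.0
```

Call:
arm_command(
  commands=[-0.12, 0, 0, 0.04, 0, -0.12, 0, 0, 0.04, 0],
)

```text
t: 20.68
ee_pos: [0.5174, 0.2174, 0.1874]
orientation: [-180.0, -0.0, -175.5]
ft_force: [-1.6, -0.3, -0.3]
width: 0.0392
gripper_force: 26.9
```

Call:
arm_command(
  commands=[-0.12, 0, 0, 0.03, 0, -0.12, 0, 0, 0.03, 0],
)

```text
t: 20.92
ee_pos: [0.5173, 0.2174, 0.1856]
orientation: [-180.0, -0.0, -175.5]
ft_force: [-1.3, 0.7, -0.1]
width: 0.0391
gripper_force: 26.9
```

Call:
arm_command(
  commands=[-0.12, 0, 0, 0.03, 0, -0.12, 0, 0, 0.03, 0],
)

```text
t: 21.18
ee_pos: [0.5174, 0.2174, 0.1838]
orientation: [-180.0, -0.0, -175.5]
ft_force: [-1.4, -0.3, -0.6]
width: 0.0395
gripper_force: 26.9
```

Call:
arm_command(
  commands=[-0.12, 0, 0, 0.03, 0, -0.12, 0, 0, 0.03, 0],
)

```text
t: 21.42
ee_pos: [0.5174, 0.2174, 0.182]
orientation: [-180.0, -0.0, -175.5]
ft_force: [-1.4, -0.1, -0.3]
width: 0.0393
gripper_force: 26.9
```

Call:
arm_command(
  commands=[-0.12, 0, 0, 0.03, 0, -0.12, 0, 0, 0.03, 0],
)

```text
t: 21.68
ee_pos: [0.5174, 0.2174, 0.1802]
orientation: [-180.0, -0.0, -175.5]
ft_force: [-1.6, -0.0, -0.2]
width: 0.0391
gripper_force: 26.9
```

Call:
arm_command(
  commands=[-0.12, 0, 0, 0.02, 0, -0.12, 0, 0, 0.02, 0],
)

```text
t: 21.92
ee_pos: [0.5174, 0.2175, 0.179]
orientation: [-180.0, -0.0, -175.5]
ft_force: [-1.9, -0.7, -1.3]
width: 0.0391
gripper_force: 26.9
```

Call:
arm_command(
  commands=[-0.12, 0, 0, 0.02, 0, -0.12, 0, 0, 0.02, 0],
)

```text
t: 22.18
ee_pos: [0.5174, 0.2174, 0.1778]
orientation: [-180.0, -0.0, -175.5]
ft_force: [-1.7, -0.2, -1.8]
width: 0.0391
gripper_force: 26.9
```

Call:
arm_command(
  commands=[-0.12, 0, 0, 0.02, 0, -0.12, 0, 0, 0.02, 0],
)

```text
t: 22.42
ee_pos: [0.5174, 0.2174, 0.1766]
orientation: [-180.0, -0.0, -175.5]
ft_force: [-2.7, -0.8, -0.4]
width: 0.0394
gripper_force: 26.9
```

Call:
arm_command(
  commands=[-0.12, 0, 0, 0.02, 0, -0.12, 0, 0, 0.02, 0],
)

```text
t: 22.68
ee_pos: [0.5174, 0.2174, 0.1754]
orientation: [-180.0, -0.0, -175.5]
ft_force: [-1.0, -0.4, -0.9]
width: 0.0391
gripper_force: 26.8
```

Call:
arm_command(
  commands=[-0.12, 0, 0, 0.02, 0, -0.12, 0, 0, 0.02, 0],
)

```text
t: 22.92
ee_pos: [0.5174, 0.2174, 0.1742]
orientation: [-180.0, -0.0, -175.5]
ft_force: [-1.5, -0.7, -1.2]
width: 0.0396
gripper_force: 26.8
```

Call:
arm_command(
  commands=[-0.12, 0, 0, 0.02, 0, -0.12, 0, 0, 0.02, 0],
)

```text
t: 23.18
ee_pos: [0.5175, 0.2174, 0.173]
orientation: [180.0, 0.0, -175.5]
ft_force: [-1.3, 0.3, -1.5]
width: 0.039
gripper_force: 26.7
```

Call:
arm_command(
  commands=[-0.12, 0, 0, 0.02, 0, -0.12, 0, 0, 0.02, 0],
)

```text
t: 23.42
ee_pos: [0.5176, 0.2175, 0.172]
orientation: [180.0, 0.0, -175.5]
ft_force: [0.7, -0.1, -2.4]
width: 0.0393
gripper_force: 26.8
```

Call:
arm_command(
  commands=[-0.12, 0, 0, 0.02, 0, -0.12, 0, 0, 0.02, 0],
)

```text
t: 23.68
ee_pos: [0.5179, 0.2176, 0.1715]
orientation: [180.0, 0.1, -175.5]
ft_force: [-1.8, 0.7, 7.6]
width: 0.0394
gripper_force: 27.9
```

Call:
arm_command(
  commands=[-0.12, 0, 0, 0.02, 0],
)

```text
t: 23.8
ee_pos: [0.5181, 0.2176, 0.1715]
orientation: [180.0, 0.2, -175.5]
ft_force: [-1.5, -0.7, 10.3]
width: 0.0393
gripper_force: 28.4
```

```bash
python3 - <<'E'
from h import *
o=ctrl.get_obs();print(o["t"],o["ee_pos"],o["ft_force"],o["ft_torque"],o["width"],o["gripper_force"])
E
```

```text
23.8 [0.51810601 0.21760637 0.17149894] [-1.53397025 -0.67777906 10.30150998] [0.01375954 0.43774544 0.06227888] 0.039275784857773804 28.35026564716827
```

Call:
arm_command(
  commands=[-0.12, 0, 0, 0.02, 0, -0.12, 0, 0, 0, 0],
)

```text
t: 24.05
ee_pos: [0.5182, 0.2176, 0.1715]
orientation: [180.0, 0.2, -175.5]
ft_force: [-2.4, -0.2, 12.0]
width: 0.0393
gripper_force: 28.5
```

Call:
arm_command(
  commands=[-0.12, 0, 0, 0.02, 0, -0.12, 0, 0, 0, 0],
)

```text
t: 24.3
ee_pos: [0.5185, 0.2177, 0.1714]
orientation: [180.0, 0.3, -175.5]
ft_force: [-2.0, -0.1, 15.1]
width: 0.039
gripper_force: 28.9
```

The floor is firm: z stalls at 171.4 while force climbs past 10 N to 15 N. I'll relieve the load, open to 47 mm and withdraw.

Call:
arm_command(
  commands=[-0.12, 0, 0, -0.04, 0, -0.12, 0, 0, -0.04, 0, -0.06, 0, 0, 0, 0, 0, 0, 0, 0, 0, 0.05, 0, 0, 0, 0, 0.1, 0, 0, 0, 0, 0.1, 0, 0, 0, 0, 0.1, 0, 0, 0, 0],
)

```text
t: 25.3
ee_pos: [0.5174, 0.2174, 0.1713]
orientation: [-180.0, -0.0, -175.5]
ft_force: [-0.7, 0.4, -1.9]
width: 0.0469
gripper_force: 7.4
```

Call:
arm_command(
  commands=[0.1, 0, 0, -0.05, 0, 0.1, 0, 0, -0.05, 0, 0.1, 0, 0, -0.05, 0, 0.1, 0, 0, -0.05, 0],
)

```text
t: 25.8
ee_pos: [0.5174, 0.2174, 0.1774]
orientation: [180.0, 0.0, -175.5]
ft_force: [0.3, 0.9, -1.2]
width: 0.0472
gripper_force: 7.4
```

Call:
arm_command(
  commands=[0.1, 0, 0, -0.15, 0, 0.1, 0, 0, -0.2, 0, 0.1, 0, 0, -0.25, 0, 0.1, 0, 0, -0.3, 0, 0.1, 0, 0, -0.3, 0, 0.1, 0, 0, -0.3, 0, 0.1, 0, 0, -0.3, 0, 0.1, 0, 0, -0.3, 0, 0.1, 0, 0, 0, 0, 0.1, 0, 0, 0, 0],
)

```text
t: 27.05
ee_pos: [0.5173, 0.2174, 0.24]
orientation: [-180.0, -0.0, -175.5]
ft_force: [0.2, -0.3, -0.6]
width: 0.0467
gripper_force: 7.4
```

```bash
python3 - <<'E'
from h import *
o,c=wrist();print(o["t"],o["ee_pos"],o["orientation"],o["ft_force"],o["width"],o["gripper_force"])
pickle.dump(c,open("w8.pkl","wb"))
P=wcloud(c);a=np.radians(4.4);ex=np.array([np.cos(a),np.sin(a)]);ey=np.array([-ex[1],ex[0]])
d=P[...,:2]-[.5182,.1918];bx,by=(d@ex)*1000,(d@ey)*1000;z=P[...,2]*1000
g=c["frame"].min(2)
for yc in(-29,29):
    m=(abs(by-yc)<16)&(abs(bx)<6)&(z<84)
    print(yc,m.sum(),"bright",[(int(u),int(v),round(bx[v,u],1),round(by[v,u],1),round(z[v,u],1),int(g[v,u])) for v,u in np.argwhere(m&(g>150))][:40:2])
E
```

```text
27.05 [0.51727259 0.21739643 0.23996332] [-1.79993925e+02 -3.49372208e-02 -1.75496806e+02] [ 0.23176047 -0.33550868 -0.62360759] 0.04668675983297102 7.378623983531725
-29 27 bright [(218, 168, np.float64(3.9), np.float64(-19.2), np.float64(39.3), 154), (220, 168, np.float64(3.6), np.float64(-16.7), np.float64(40.5), 153), (198, 169, np.float64(4.8), np.float64(-43.5), np.float64(40.0), 161), (200, 169, np.float64(4.7), np.float64(-41.0), np.float64(40.3), 162), (202, 169, np.float64(5.3), np.float64(-38.9), np.float64(38.0), 162), (204, 169, np.float64(6.0), np.float64(-37.0), np.float64(35.4), 156), (218, 169, np.float64(5.1), np.float64(-19.3), np.float64(39.3), 167), (220, 169, np.float64(5.2), np.float64(-16.9), np.float64(39.0), 165)]
29 111 bright [(245, 168, np.float64(3.9), np.float64(13.0), np.float64(40.0), 159), (247, 168, np.float64(4.1), np.float64(15.4), np.float64(39.1), 153), (249, 168, np.float64(4.4), np.float64(17.7), np.float64(37.7), 155), (251, 168, np.float64(4.4), np.float64(20.1), np.float64(37.7), 160), (256, 168, np.float64(-1.6), np.float64(26.0), np.float
[... 373 characters left out ...]
, 168, np.float64(3.9), np.float64(42.7), np.float64(39.8), 155), (245, 169, np.float64(5.2), np.float64(13.0), np.float64(39.5), 167), (247, 169, np.float64(5.1), np.float64(15.4), np.float64(39.9), 162), (249, 169, np.float64(5.3), np.float64(17.8), np.float64(39.2), 163), (251, 169, np.float64(5.6), np.float64(20.1), np.float64(37.8), 169), (255, 169, np.float64(-0.5), np.float64(24.9), np.float64(63.2), 189), (257, 169, np.float64(-0.3), np.float64(27.1), np.float64(62.0), 186), (259, 169, np.float64(-0.3), np.float64(29.4), np.float64(62.3), 186), (261, 169, np.float64(-0.6), np.float64(31.6), np.float64(63.3), 186), (263, 169, np.float64(-0.5), np.float64(33.8), np.float64(63.0), 170)]
```

Depth shows the cell's head top at z ≈ 62.5 in the measuring pocket, which puts the floor near 16 mm and agrees with the force contact. Next: check whether the tongs slipped in the grip, compared with w3 and w4.

```bash
python3 - <<'E'
from h import *
for n in("w3","w4","w8"):
    c=pickle.load(open(n+".pkl","rb"));M=c["mount"];D=c["depth"]
    v,u=np.mgrid[:384,:512];r=wray(c,u,v);T=((r/r[...,2:]*D[...,None])@M[:3,:3].T+M[:3,3])*1000
    m=(abs(T[...,0])<22)&(abs(T[...,1]-2)<22)&(D>0)
    p=T[m&(T[...,2]>28)&(T[...,2]<42)&(abs(T[...,1]-1.5)<3)]
    j=T[m&(T[...,2]>104)&(T[...,2]<122)&(abs(T[...,0])<12)]
    L=T[m&(T[...,2]>92)&(T[...,2]<104)]
    print(n,"pin x",p[:,0].min().round(1),p[:,0].max().round(1),"z med ends",np.median(p[abs(p[:,0]-1)>9][:,2]).round(1),"y",p[:,1].mean().round(2))
    for q,nm in((j,"jaw"),(L,"leg")):
        a,b=q[q[:,1]<3],q[q[:,1]>=3]
        print("  ",nm,len(a),len(b),"y",a[:,1].min().round(1),a[:,1].max().round(1),b[:,1].min().round(1),b[:,1].max().round(1),"x",q[:,0].min().round(1),q[:,0].max().round(1),"zmax",q[:,2].max().round(1))
E
```

```text
w3 pin x -14.7 16.0 z med ends 37.9 y 1.35
   jaw 48 57 y -11.2 -5.3 10.1 16.2 x -2.2 4.3 zmax 121.0
   leg 19 21 y -11.6 -7.7 12.6 16.3 x 0.5 4.0 zmax 103.4
w4 pin x -14.7 15.9 z med ends 37.9 y 1.58
   jaw 48 57 y -11.0 -5.0 10.4 16.4 x -1.9 4.3 zmax 121.2
   leg 19 23 y -11.4 -8.0 12.9 16.5 x -0.3 4.0 zmax 103.3
w8 pin x -14.4 16.0 z med ends 38.0 y 1.56
   jaw 47 53 y -10.5 -5.0 10.3 16.2 x -1.8 4.4 zmax 120.3
   leg 18 22 y -11.3 -8.0 12.5 16.2 x -0.2 4.2 zmax 103.7
```

No slip, so I'll return to the same TCP pose as at the grasp.

Call:
arm_command(
  commands=[0.1, 0, 0, 0, 0.049, 0.1, 0, 0, 0, 0.049, 0.1, 0, 0, 0, 0.049, 0.1, 0, 0, 0, 0, 0.1, -0.29, -0.82, 0, 0, 0.1, -0.29, -0.82, 0, 0, 0.1, -0.29, -0.82, 0, 0, 0.1, -0.29, -0.82, 0, 0, 0.1, -0.29, -0.82, 0, 0, 0.1, -0.29, -0.82, 0, 0],
)

```text
t: 28.35
ee_pos: [0.5104, 0.0602, 0.2402]
orientation: [-180.0, -0.0, 158.3]
ft_force: [-1.4, -0.4, -1.6]
width: 0.0466
gripper_force: 7.4
```

Call:
arm_command(
  commands=[0.1, -0.29, -0.82, 0, 0, 0.1, -0.29, -0.82, 0, 0, 0.1, -0.28, -0.82, 0, 0, 0.1, -0.28, -0.82, 0, 0, 0.1, 0, 0, 0, 0, 0.1, 0, 0, 0, 0],
)

```text
t: 29.1
ee_pos: [0.5055, -0.0425, 0.2402]
orientation: [180.0, -0.0, 158.1]
ft_force: [-0.6, -0.0, -1.7]
width: 0.0468
gripper_force: 7.4
```

```bash
python3 - <<'E'
from h import *
o,c=wrist();print(o["t"],o["ee_pos"],o["orientation"],o["ft_force"],o["width"])
P=wcloud(c);rect(P,(.44,.57),(-.1,.02),(.086,.0945),"sleevetop");rect(P,(.44,.57),(-.1,.02),(.003,.012),"foot")
E
```

```text
29.1 [ 0.50550339 -0.04248542  0.24021741] [ 1.79985929e+02 -1.86157000e-02  1.58142316e+02] [-0.55839054 -0.02345345 -1.69723881] 0.04683026600888434
sleevetop 971 [505.3 -42.2] [47.8 34.5] 68.1 z 90.1
foot 2290 [504.7 -42. ] [90.9 78.5] 68.1 z 7.9
```

Call:
arm_command(
  commands=[0.1, -0.01, -0.03, 0.3, 0, 0.1, 0, 0, 0.3, 0, 0.1, 0, 0, 0.3, 0, 0.1, 0, 0, 0.2, 0, 0.1, 0, 0, 0.2, 0, 0.1, 0, 0, 0.2, 0, 0.1, 0, 0, 0, 0],
)

```text
t: 30.02
ee_pos: [0.5053, -0.044, 0.1949]
orientation: [-180.0, -0.0, 158.0]
ft_force: [-0.2, -0.8, -1.1]
width: 0.047
gripper_force: 7.4
```

Call:
arm_command(
  commands=[0.1, 0, 0, 0.25, 0, 0.1, 0, 0, 0.25, 0, 0.1, 0, 0, 0.25, 0, 0.1, 0, 0, 0.25, 0, 0.1, 0, 0, 0, 0],
)

```text
t: 30.65
ee_pos: [0.5052, -0.0439, 0.1647]
orientation: [-180.0, -0.1, 158.0]
ft_force: [-0.2, 0.2, -0.4]
width: 0.0467
gripper_force: 7.4
```

Call:
arm_command(
  commands=[0.1, 0, 0, 0.25, 0, 0.1, 0, 0, 0.25, 0, 0.1, 0, 0, 0.2, 0, 0.1, 0, 0, 0.12, 0, 0.1, 0, 0, 0.1, 0, 0.1, 0, 0, 0, 0],
)

```text
t: 31.4
ee_pos: [0.5054, -0.044, 0.1376]
orientation: [-180.0, -0.0, 158.0]
ft_force: [-0.7, 0.0, -1.0]
width: 0.047
gripper_force: 7.4
```

Call:
arm_command(
  commands=[0.1, 0, 0, 0.04, 0, 0.1, 0, 0, 0.03, 0, 0.1, 0, 0, 0, 0],
)

```text
t: 31.78
ee_pos: [0.5055, -0.044, 0.1356]
orientation: [-180.0, -0.0, 158.0]
ft_force: [0.6, 0.2, -0.5]
width: 0.0471
gripper_force: 7.4
```

Call:
arm_command(
  commands=[0.1, 0, 0, 0.04, 0, 0.1, 0, 0, 0, 0],
)

```text
t: 32.02
ee_pos: [0.5054, -0.044, 0.1343]
orientation: [-180.0, -0.0, 158.0]
ft_force: [-0.5, 0.1, -0.5]
width: 0.047
gripper_force: 7.4
```

Call:
arm_command(
  commands=[0.1, 0, 0, 0.03, 0, 0.1, 0, 0, 0, 0],
)

```text
t: 32.28
ee_pos: [0.5055, -0.044, 0.1336]
orientation: [180.0, 0.0, 158.0]
ft_force: [-0.4, -0.2, -0.7]
width: 0.0469
gripper_force: 7.5
```

Call:
arm_command(
  commands=[0.1, 0, 0, 0.03, 0, 0.1, 0, 0, 0, 0],
)

```text
t: 32.52
ee_pos: [0.5059, -0.0441, 0.1333]
orientation: [180.0, 0.1, 158.0]
ft_force: [-0.5, 1.6, 4.9]
width: 0.0471
gripper_force: 8.4
```

Call:
arm_command(
  commands=[0.1, 0, 0, 0.03, 0, 0.1, 0, 0, 0, 0],
)

```text
t: 32.78
ee_pos: [0.5063, -0.0442, 0.1332]
orientation: [180.0, 0.2, 158.0]
ft_force: [-2.1, 0.1, 11.5]
width: 0.0473
gripper_force: 9.3
```

Call:
arm_command(
  commands=[0.1, 0, 0, -0.04, 0, 0.13, 0, 0, 0, 0, 0.16, 0, 0, 0, 0, 0.19, 0, 0, 0, 0, 0.25, 0, 0, 0, 0, 0.4, 0, 0, 0, 0, 0.7, 0, 0, 0, 0, 1, 0, 0, 0, 0, 1, 0, 0, 0, 0, 1, 0, 0, 0, 0],
)

```text
t: 34.02
ee_pos: [0.5055, -0.044, 0.1329]
orientation: [180.0, 0.0, 158.0]
ft_force: [-0.8, 0.3, -0.5]
width: 0.0852
gripper_force: 0.0
```

```bash
python3 - <<'E'
from h import *
o,c=wrist();print(o["t"],o["ee_pos"],o["ft_force"],o["width"],o["gripper_force"])
E
```

```text
34.025 [ 0.50548967 -0.04397376  0.13290878] [-0.81988611  0.27929803 -0.51380846] 0.08523230434603805 0.0
```

Released. I'll go straight up, then check the tongs and the cell from above.

Call:
arm_command(
  commands=[1, 0, 0, -0.2, 0, 1, 0, 0, -0.5, 0, 1, 0, 0, -0.7, 0, 1, 0, 0, -0.7, 0, 1, 0, 0, -0.7, 0, 1, 0, 0, -0.5, 0, 1, 0, 0, 0, 0, 1, 0, 0, 0, 0],
)

```text
t: 35.08
ee_pos: [0.5052, -0.0439, 0.2313]
orientation: [-180.0, -0.1, 158.0]
ft_force: [-0.5, 0.3, -0.7]
width: 0.0856
gripper_force: 0.0
```

```bash
python3 - <<'E'
from h import *
o,c=wrist();print(o["t"],o["ee_pos"],o["orientation"],o["ft_force"],o["width"])
P=wcloud(c)
rect(P,(.44,.57),(-.1,.02),(.16,.176),"handletop (was 505.1,-42.1 52.5x18.1 68.4 z167.6)")
rect(P,(.44,.57),(-.1,.02),(.086,.094),"sleevetop")
s=cam("side");P=cloud(s)
rect(P,(.44,.57),(-.1,.02),(.13,.2),"side handles (was 505.3,-44 55.2x18.2 67.8 z153.9)")
E
```

```text
35.075 [ 0.50520899 -0.04389483  0.23128416] [-1.79996565e+02 -6.62108139e-02  1.58039558e+02] [-0.4789024   0.34773045 -0.66536597] 0.08558942892255755
handletop (was 505.1,-42.1 52.5x18.1 68.4 z167.6) 390 [503.6 -44.8] [52.6 18.2] 67.7 z 167.3
sleevetop 872 [504.9 -42.1] [48.3 34.2] 67.6 z 90.2
side handles (was 505.3,-44 55.2x18.2 67.8 z153.9) 279 [504.  -46.2] [57.4 18.2] 67.9 z 153.2
```

The tongs rest on their pin at the original height, leaning about 2° within the well's play. The cell is seated and the gripper is clear, so I'm handing in.

```bash
python3 -c "
from station import ctrl
print(ctrl.sign_off())"
```

```text
the job is handed in; nothing more can be done
None
```

The job is handed in at about 35 s: the cell stands on the measuring pocket's floor (floor felt at 15 N, ball snap inferred from the force readings, not seen), and the tongs are back in their stand, leaning about 2° within the well's play.

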